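# Unstack four power supplies onto their burn-in docks

## Task

The four power supplies stacked on the blue mat are due for burn-in: take the stack apart and set each one on the dock made for its size, flat on the pad and square inside the four corner angles, its terminal strip at the end where the dock's black lead block is. Keep them level and set them down gently, do not drop them; leave the tool cup and the solder reel where they stand.

Things in the scene. Friction and masses are not known exactly. Their poses are not given: they have to be found in the camera images.
- long: Power supply at the bottom of the stack: steel, grid of small dark holes in its top. 66 wide (x) x 178 long (y) x 30 mm high, flat top and bottom; the last 14 mm at +y are the black terminal strip with brass screws, 17 to 21 high. Origin on the underside, on the centreline, 20 mm from mid-length towards the strip (mid-length is at y = -20 mm); z up. Grip across x at mid-length.
- finned: Power supply second from below: aluminium, fins lengthwise on top. 52 wide (x) x 155 long (y) x 30 mm high, flat top and bottom; the last 13 mm at +y are the black terminal strip with brass screws, 17 to 21 high. Origin on the underside, on the centreline, 20 mm from mid-length towards the strip (mid-length is at y = -20 mm); z up. Grip across x at mid-length.
- square: Power supply on one end of the finned one: steel, big round black grille on top. 50 wide (x) x 56 long (y) x 30 mm high, flat top and bottom; the last 11 mm at +y are the black terminal strip with brass screws, 17 to 21 high. Origin on the underside, on the centreline, 20 mm from mid-length towards the strip (mid-length is at y = -20 mm); z up. Grip across x at mid-length.
- narrow: Power supply on the other end of the finned one: black moulded case. 30 wide (x) x 56 long (y) x 30 mm high, flat top and bottom; the last 10 mm at +y are the black terminal strip with brass screws, 17 to 21 high. Origin on the underside, on the centreline, 20 mm from mid-length towards the strip (mid-length is at y = -20 mm); z up. Grip across x at mid-length.
- dock_long: Dock for the long supply, fixed: aluminium plate 8 mm thick, 100 x 244 mm, dark pad 66 x 178 (longest pad). Corner angles rise 8 mm, 8 mm clear of the supply around, 13 mm legs, open between. Black lead block (19 high) 20 mm beyond the pad's +y end. Origin at bench level, 20 mm from pad centre towards the block: below the seated supply's origin, axes alike; seated underside at z = 8 mm.
- dock_finned: Dock for the finned supply, fixed: aluminium plate 8 mm thick, 86 x 221 mm, dark pad 52 x 155 (second longest pad). Corner angles rise 8 mm, 8 mm clear of the supply around, 13 mm legs, open between. Black lead block (19 high) 20 mm beyond the pad's +y end. Origin at bench level, 20 mm from pad centre towards the block: below the seated supply's origin, axes alike; seated underside at z = 8 mm.
- dock_square: Dock for the square supply, fixed: aluminium plate 8 mm thick, 84 x 122 mm, dark pad 50 x 56 (short, wider pad). Corner angles rise 8 mm, 8 mm clear of the supply around, 13 mm legs, open between. Black lead block (19 high) 20 mm beyond the pad's +y end. Origin at bench level, 20 mm from pad centre towards the block: below the seated supply's origin, axes alike; seated underside at z = 8 mm.
- dock_narrow: Dock for the narrow supply, fixed: aluminium plate 8 mm thick, 64 x 122 mm, dark pad 30 x 56 (short, narrower pad). Corner angles rise 8 mm, 8 mm clear of the supply around, 13 mm legs, open between. Black lead block (19 high) 20 mm beyond the pad's +y end. Origin at bench level, 20 mm from pad centre towards the block: below the seated supply's origin, axes alike; seated underside at z = 8 mm.
- tool_cup: Orange cup holding hand tools, 80 mm across, 100 high, tools up to 170; loose, on the robot's left. Origin under its middle. Not to be moved.
- solder_reel: White and silver reel of solder standing on its flange, 60 mm across, 46 high; loose, on the robot's right. Origin under its middle. Not to be moved.

How it is judged (in metres and radians):
At the end, for the whole second after the job is handed in: Each of the four supplies rests on its own dock: its origin within 14 mm (horizontally) of the dock's origin, terminal strip towards the lead block, turned less than 0.2 rad from the dock, lying level (under 0.06 rad) on the plate (underside 5 to 12 mm above the bench), at rest and released (horizontal distance between long and dock_long below 0.014 m and angle between the x axis of long and the x axis of dock_long, either way round below 0.2 rad and z of long in the frame of dock_long between 0.005 and 0.012 m and angle between each of long, finned, square, narrow's own z axis and vertical below 0.06 rad and linear speed of each of long, finned, square, narrow below 0.02 m/s and horizontal distance between finned and dock_finned below 0.014 m and angle between the x axis of finned and the x axis of dock_finned, either way round below 0.2 rad and z of finned in the frame of dock_finned between 0.005 and 0.012 m and horizontal distance between square and dock_square below 0.014 m and angle between the x axis of square and the x axis of dock_square, either way round below 0.2 rad and z of square in the frame of dock_square between 0.005 and 0.012 m and horizontal distance between narrow and dock_narrow below 0.014 m and angle between the x axis of narrow and the x axis of dock_narrow, either way round below 0.2 rad and z of narrow in the frame of dock_narrow between 0.005 and 0.012 m); the robot touches nothing.
It fails at once if a supply is tilted more than 0.4 rad (23 degrees) (angle between any of long, finned, square, narrow's own z axis and vertical above 0.4 rad).
It fails at once if a supply is dropped or thrown: faster than 0.6 m/s while out of the fingers (a fall of 18 mm) ((linear speed of long above 0.6 m/s and contact force between the fingers and long below 0.05 N) or (linear speed of finned above 0.6 m/s and contact force between the fingers and finned below 0.05 N) or (linear speed of square above 0.6 m/s and contact force between the fingers and square below 0.05 N) or (linear speed of narrow above 0.6 m/s and contact force between the fingers and narrow below 0.05 N)).
It fails at once if the tool cup is moved more than 20 mm (distance of tool_cup from where it was at the start of the episode above 0.02 m).
It fails at once if the solder reel is moved more than 20 mm (distance of solder_reel from where it was at the start of the episode above 0.02 m).
It also fails if it takes over 122 s, if anything falls off the work surface, if the arm or the gripper's body presses on something with over 40 N, if the wrist force passes 120 N, or if a joint passes its speed limit or range.

## Robot

A 6-joint arm with a two-finger parallel gripper is mounted at the origin on the work surface. World frame = base frame: x ahead of the robot, y to its left, z up, the work surface at z = 0. Lengths are in m, angles in degrees, forces in N, time in s.
With the tool pointing down it reaches from about 0.3 to 0.75 m from the base axis. Payload 8.5 kg.
Tool frame: the origin (TCP) lies at the very end of the fingers, on their centre line; the grasp point (between the pads) lies 19 mm behind it (env.tcp_to_grasp is the distance from the TCP to the grasp point, in m); z points along the fingers, y is the line along which they close (so a half turn about z gives the same grasp; the last joint's range is limited). The gripper opens to 85 mm and grips with 20 to 120 N. Pads are 22 mm wide; open, the fingers measure 114 mm over their backs; the gripper's body (76 mm by 85 mm) begins 54 mm behind the grasp point. The pads swing forward as they close: fully open they stand 13 mm farther back than shut.
Start: joints at [-83.841, 21.807, 74.336, -0, 83.858, -12.336], TCP at [0.174, -0.522, 0.231] pointing down, gripper open.
Joint ranges: [-178.18, 178.18], [-50.72, 133.34], [12.68, 142.11], [-81.47, 261.47], [9.98, 163.14], [-165.26, 165.26]. Speed limits (degrees/s): [136.94, 136.94, 180, 180, 180, 180].

## Interface

Orientations are given as a 3x3 rotation matrix whose columns are the frame's x, y, z axes.
In Python, from rig import status, get_image, env gives the robot as it stands.
- The arm moves only by the shell command python3 -m handwheel 'ROWS' [FORCE]. ROWS is text: rows parted by semicolons, each of 7 numbers parted by spaces: the shift along the world's x, y, z in cm, then the turn, a rotation vector about the world's x, y, z in degrees, then the opening, from 0 (shut) to 1 (fully open). In form: dx dy dz wx wy wz gripper; .... A call has 1 to 8 rows; each row is the pose to reach, as a shift and turn from the pose commanded when the call began; what a row does not reach only later rows make up. A row lasts 1/12 s, in which the tool goes at most 41.7 mm and 7.16 degrees, less where a joint would pass 70% of its speed; a pose out of reach is approached as far as the arm can. A call with a gripper value outside its range is refused whole. The fingers move at their own pace and stop on an object; FORCE is the grip in N (left out, the last holds). Time passes only in rows, so rows that repeat a pose let the fingers close. It gives the time, the measured TCP pose, the force, the opening and the grip force at its end, in the units of the state.
- status.observe(): the state, without advancing time (a new reading comes with each control period).
- get_image(name): name is "scene" or "top" or "wrist"; returns a dict with "color" (384x512x3 uint8, red, green, blue), "vertical_fov" (degrees; the focal length in pixels is half the picture's height over the tangent of half this angle, whatever the lens; pixels are square), "cx", "cy" (the principal point, pixels), "xyz" and "orientation" of the camera in the world. Camera axes: x right, y down, z forward; pixel columns grow to the right and rows downward; lengths in m; the calibration is good to about 2 mm. A picture is of the moment at which its call begins. There is no depth.
- env.close_job(): hands the job in; it is judged then, once.
The state is a dict: "time_s": time; "q": joint angles; "qvel": joint speeds; "joint_efforts": joint torques, N m; "position": TCP position; "tool_rot": TCP orientation; "ft_force": force on the tool from outside, world axes, zero at the start; "wrist_torque": the same for the moment, N m; "grip_width": finger opening in m; "gripper_force": force on a finger pad.
Only numpy, scipy, OpenCV 4.12 (cv2) and the standard library are available. Lean on these libraries where they do the work, as an engineer would, in place of code of your own. Each camera call takes 0.05 s, during which the arm holds its last target. There are 200 camera calls.

## Working session

There is one attempt and no reset: what is moved stays moved. The work goes in short steps, Python scripts to look and compute and a shell command to move; the robot and the scene stay as the last step left them, time stands still between calls to the robot, and variables do not carry over. Pictures are saved under pics/ and viewed, at most 14 in all, crops included, and the job is handed in when it is done.

```bash
ls; mkdir -p pics; python3 - <<'E'
from rig import status,get_image,env
import cv2
for n in("scene","top"):
    d=get_image(n); print(n,d["vertical_fov"],d["cx"],d["cy"],d["xyz"],d["orientation"])
    cv2.imwrite(f"pics/{n}0.png",cv2.resize(d["color"][:,:,::-1],(800,600),interpolation=cv2.INTER_CUBIC))
s=status.observe();print(s["time_s"],s["position"],s["tool_rot"],s["grip_width"],s["ft_force"])
E
```

```text
pics
scene 51.88244054259124 252.701957610855 190.55156952910048 [0.99183612 0.72946951 0.79920039] [[-0.83442745  0.34447283 -0.43019682]
 [ 0.55094255  0.54107219 -0.63537642]
 [ 0.01389762 -0.76718926 -0.64127023]]
top 48.004168562138105 261.40980928192283 194.49539216175768 [ 0.41898161 -0.01727647  1.41784202] [[-0.02518132 -0.99731681  0.06873922]
 [-0.99967046  0.0254644   0.00324482]
 [-0.00498651 -0.06863486 -0.99762939]]
0.1 [ 0.17444969 -0.52133415  0.23076328] [[ 9.48362215e-01  3.17189370e-01 -1.12932568e-04]
 [ 3.17189239e-01 -9.48361356e-01  1.31322912e-03]
 [ 3.09441435e-04 -1.28123787e-03 -9.99999131e-01]] 0.08547367706264536 [-0.65023466 -0.4348524   0.43699928]
```

View pics/top0.png

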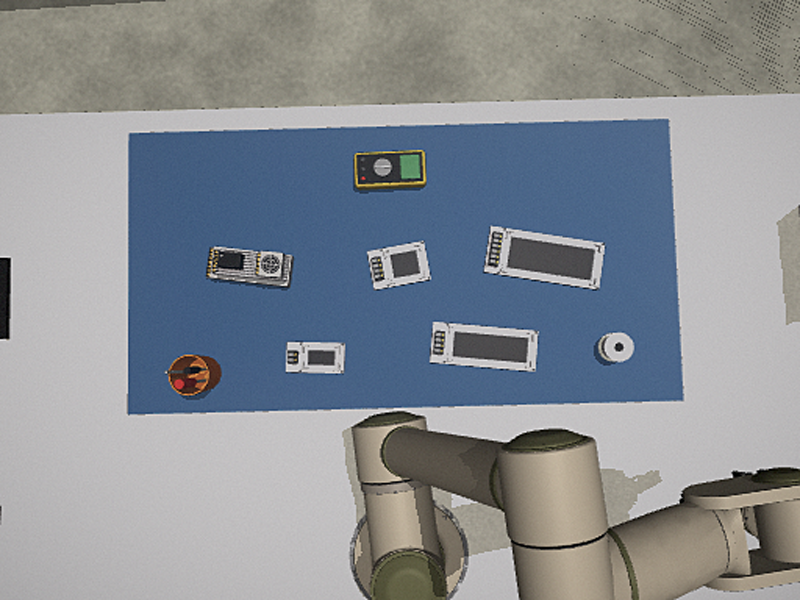

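View pics/scene0.png

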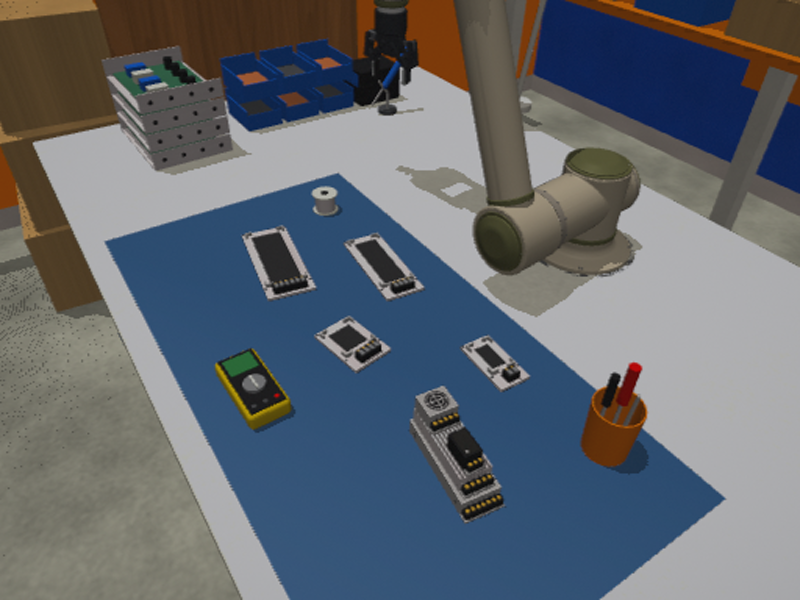

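The top view shows the docks (800-px scale): long (545,258), finned (485,346), square (400,264) and narrow (317,357). All four lead blocks point left (+y). The stack is at (250,266), with its strips also at the left, square on the right end and narrow on the left.

```bash
cat > h.py <<'E'
import numpy as np,cv2
from rig import status,get_image,env
def cam(d):
    f=d["color"].shape[0]/2/np.tan(np.radians(d["vertical_fov"]/2))
    return f,np.array(d["xyz"]),np.array(d["orientation"])
def plane(d,px,z):
    f,c,R=cam(d); px=np.atleast_2d(np.asarray(px,float))
    v=np.c_[(px[:,0]-d["cx"])/f,(px[:,1]-d["cy"])/f,np.ones(len(px))]@R.T
    return c+v*((z-c[2])/v[:,2])[:,None]
def proj(d,P):
    f,c,R=cam(d); p=(np.atleast_2d(P)-c)@R
    return p[:,:2]/p[:,2:]*f+[d["cx"],d["cy"]]
def rect(d,cnt,z):
    "min-area rectangle of a contour on plane z: centre, long axis angle (deg, mod 180), sizes mm"
    p=plane(d,cnt.reshape(-1,2),z)[:,:2]
    (c,s,a)=cv2.minAreaRect((p*1000).astype(np.float32))
    if s[0]<s[1]: s=s[::-1];a+=90
    return np.array(c)/1000,a%180,s
E
python3 - <<'E'
from h import *
d=get_image("top");im=d["color"].astype(int)
g=im.max(2)
m=((g<90)&(im.max(2)-im.min(2)<25)).astype(np.uint8)
cs,_=cv2.findContours(m,cv2.RETR_EXTERNAL,cv2.CHAIN_APPROX_NONE)
for c in cs:
    a=cv2.contourArea(c)
    if a>60:
        r=rect(d,c,.008); x,y=c.reshape(-1,2).mean(0)
        if y<270 and 100<x<420: print(np.round([x,y]),a,np.round(r[0],4),round(r[1],1),np.round(r[2]))
E
```

```text
[245. 270.] 215.5 [0.2761 0.0402] 105.7 [152.  35.]
[205. 229.] 126.5 [0.4097 0.1741] 88.6 [52. 29.]
[313. 222.] 653.5 [ 0.4228 -0.1802] 83.4 [152.  50.]
[259. 169.] 206.0 [ 0.6017 -0.0064] 98.1 [54. 47.]
[146. 166.] 182.0 [0.6208 0.3661] 84.4 [84. 39.]
[352. 165.] 952.0 [ 0.6059 -0.3134] 79.7 [176.  63.]
[249. 107.] 702.0 [0.8085 0.0211] 91.2 [138.  62.]
```

```bash
python3 - <<'E'
from h import *
d=get_image("wrist");s=status.observe();R=np.array(s["tool_rot"])
print(d["vertical_fov"],R.T@(np.array(d["xyz"])-s["position"]),R.T@np.array(d["orientation"]))
E
python3 -m handwheel '2 3.5 1 0 0 7 1;4 7 2 0 0 14 1;6 10.5 3 0 0 21 1;8 14 4 0 0 28 1;10 17.5 5 0 0 35 1;12 21 6 0 0 42 1;14 24.5 6 0 0 49 1;16 28 6 0 0 56 1'
```

```text
58.40511909705466 [ 0.0832207  -0.00030866 -0.14230552] [[ 5.87552643e-04 -9.46827478e-01 -3.21741173e-01]
 [ 9.99999794e-01  4.72923626e-04  4.34434412e-04]
 [-2.59175437e-04 -3.21741362e-01  9.46827560e-01]]
time_s: 0.87
position: [0.335, -0.2398, 0.2919]
tool_rot: [[0.262, 0.965, 0.001], [0.965, -0.262, -0.001], [-0.001, 0.001, -1.0]]
ft_force: [1.7, 0.1, -0.5]
grip_width: 0.0856
gripper_force: 0.0
```

```bash
python3 -m handwheel '1.8 3.6 0 0 0 5 1;3.6 7.2 0 0 0 9 1;5.4 10.8 0 0 0 9 1;7.2 14.4 0 0 0 9 1;9 18 0 0 0 9 1;10.8 21.6 0 0 0 9 1;12.6 25.2 0 0 0 9 1;14.4 28.8 0 0 0 9 1' >/dev/null
python3 -m handwheel '1.8 3.6 0 0 0 0 1;3.6 7.2 0 0 0 0 1;5.4 10.8 0 0 0 0 1;7.2 14.4 0 0 0 0 1;9 18 0 0 0 0 1;10.8 21.6 0 0 0 0 1;11.6 25.2 0 0 0 0 1;11.6 27 0 0 0 0 1'
python3 - <<'E'
from h import *
for n in("wrist",):
    d=get_image(n);s=status.observe();print(s["position"],s["q"],s["time_s"])
    cv2.imwrite("pics/w1.png",cv2.resize(d["color"][:,:,::-1],(800,600),interpolation=cv2.INTER_CUBIC))
E
```

```text
time_s: 2.2
position: [0.595, 0.32, 0.2895]
tool_rot: [[0.111, 0.994, -0.002], [0.994, -0.111, 0.0], [-0.0, -0.002, -1.0]]
ft_force: [0.6, -0.1, 0.1]
grip_width: 0.0854
gripper_force: 0.0
[0.59401103 0.32172296 0.28942703] [1.83931972e+01 3.40998508e+01 4.39177312e+01 8.08204355e-02
 1.02088811e+02 2.46630887e+01] 2.25
```

View pics/w1.png

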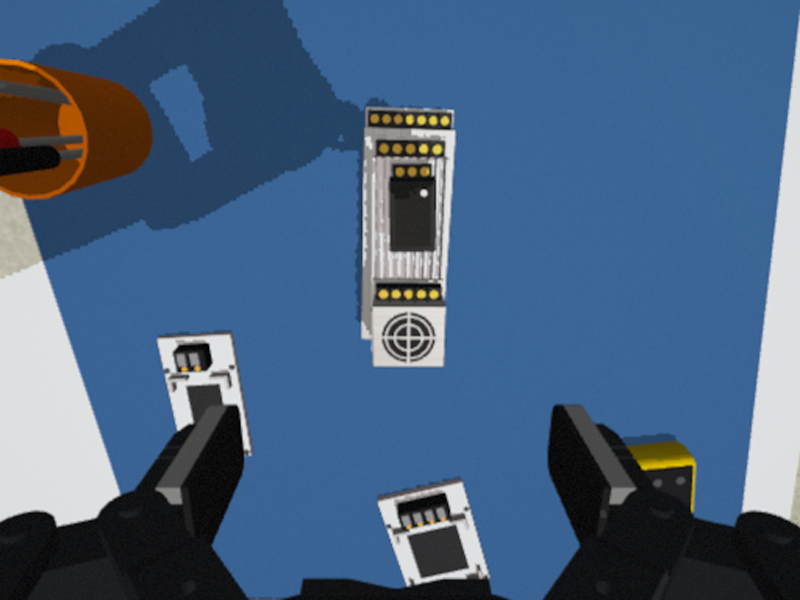

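Wrist view (800 px): square's white top spans (373,307)–(443,366) with its strip above it. Narrow's black case spans (390,177)–(437,250). Every strip points up (+y), and the stack is clear of the cup.

```bash
python3 - <<'E'
from h import *
d=get_image("wrist");im=d["color"].astype(int);k=800/512
cv2.imwrite("pics/w1raw.png",d["color"][:,:,::-1])
g=im.min(2)
def roi(m,x0,y0,x1,y1):
    r=np.zeros(m.shape,np.uint8);a,b,c,e=[int(v/k) for v in(x0,y0,x1,y1)]
    r[b:e,a:c]=m[b:e,a:c];return r
def show(n,m,z):
    cs,_=cv2.findContours(m,cv2.RETR_EXTERNAL,cv2.CHAIN_APPROX_NONE);c=max(cs,key=cv2.contourArea)
    r=rect(d,c,z);print(n,cv2.boundingRect(c),np.round(r[0],4),round(r[1],1),np.round(r[2],1))
ker=np.ones((9,9),np.uint8)
show("square",roi((g>150).astype(np.uint8),364,302,455,375),.09)
show("narrow",roi((im.max(2)<75).astype(np.uint8),384,177,445,256),.09)
for z,y0,y1,n in((.08,138,160,"f"),(.02,105,128,"l"),(.08,163,180,"n"),(.08,284,306,"s")):
    show(n,roi(((im.max(2)<70)|(im[...,0]-im[...,2]>50)).astype(np.uint8),340,y0,480,y1),{"f":.05,"l":.02}.get(n,.08))
print(proj(d,[[.62,.34,.03]]))
np.save("pics/w1.npy",im)
print(g[200:236:2,230:292:2])
E
```

```text
square (232, 198, 54, 38) [0.5932 0.2602] 173.8 [57.1 43.1]
narrow (251, 113, 29, 50) [0.6087 0.3442] 83.8 [49.  28.5]
f (242, 91, 44, 11) [0.6118 0.3823] 173.8 [46.3 10.3]
l (237, 72, 53, 9) [0.6141 0.4025] 173.8 [59.3  8.6]
n (252, 107, 25, 8) [0.6103 0.3701] 173.8 [24.1  6.8]
s (241, 183, 43, 12) [0.6001 0.2885] 173.8 [45.5 12.5]
[[273.62508223 131.6594825 ]]
[[ 41 113 132 131 142 205 210 212 211 213 211 213 212 212 214 214 215 215
  215 216 216 216 217 217 218 218 217 219 138  58  59]
 [ 40 115 132 130 140 207 212 214 212 212 214 216 214 161 105  67 172 108
  110 152 204 218 218 219 220 219 220 220 129  58  59]
 [ 37 119 132 129 140 198 204 205 205 205 206 154  67 145 176 167 212 172
  169 145  56 139 206 215 215 215 217 217 100  59  57]
 [ 43 120 131 130 141 199 210 210 209 209 127  83 174 126  66  46 185  63
   60 107 186 132 105 210 218 218 218 218 101  60  58]
 [ 60 166 162 129 142 198 207 207 207 135  89 171  66  45  48  92 191 102
   57  46  45 169 124 135 213 214 215 218  93  58  59]
 [ 59 165 207 129 141 200 210 209 196  67 183  65  43 112 172 151 192 144
  164 118  46  4
[... 887 characters left out ...]
  169 141  44  45 185  83 195 215 216 210  57  59  58]
 [ 60  58  58  58  93 190 202 202 202 131 127 153  43  42  57 136 205 129
   65  45  42 154 113 153 212 213 214 204  60  57  61]
 [ 60  61  58  59  58 188 201 201 204 203 131 102 172  94  40  40 199  41
   43  85 168 119 146 211 213 214 214 191  58  60  58]
 [ 60  57  59  58  57 188 201 202 201 202 201 145  64 142 159 164 205 172
  160 149  95 155 208 207 209 208 209 180  59  57  58]
 [ 57  59  59  59  60 190 204 203 204 203 203 206 194 162 111  69 204  88
  120 172 197 208 209 208 211 210 212 175  57  58  59]
 [ 61  59  57  57  58 187 200 200 200 200 203 202 203 203 204 205 206 206
  208 208 207 208 207 209 209 208 211 170  59  57  57]]
```

```bash
python3 - <<'E'
from h import *
d=get_image("wrist");s=status.observe();p=np.array(s["position"]);print(p, np.degrees(np.arctan2(s["tool_rot"][1][1],s["tool_rot"][0][1])))
u=np.array([np.cos(np.radians(83.8)),np.sin(np.radians(83.8))])
e=plane(d,[[262,234.8],[239.5,215],[285.5,215]],.09);print(e)
e0=e[0,:2]; mid=(e[1]+e[2])[:2]/2; c=mid+u*((e0-mid)@u+.028)
n=np.array([.6087,.3442])+u*.0035
print("square mid",c,"narrow mid",n)
print("move cm",(c-p[:2])*100,(n-p[:2])*100)
E
```

```text
[0.59420485 0.31754044 0.29032879] -6.385714083969768
[[0.59489323 0.23589056 0.09      ]
 [0.57316985 0.26191073 0.09      ]
 [0.6224054  0.2565543  0.09      ]]
square mid [0.59827168 0.26368828] narrow mid [0.609078   0.34767953]
move cm [ 0.40668232 -5.38521589] [1.48731445 3.01390925]
```

```bash
python3 -m handwheel '.4 -3.5 -1 0 0 0 1;.4 -5.2 -4.5 0 0 0 1;.4 -5.2 -8.5 0 0 0 1;.4 -5.2 -12.5 0 0 0 1;.4 -5.2 -16 0 0 0 1;.4 -5.2 -19 0 0 0 1;.4 -5.2 -21 0 0 0 1;.4 -5.2 -22 0 0 0 1'
python3 -m handwheel '0 0 -.6 0 0 0 1;0 0 -.6 0 0 0 1'
python3 - <<'E'
from h import *
d=get_image("wrist")
cv2.imwrite("pics/w2.png",cv2.resize(d["color"][:,:,::-1],(640,480),interpolation=cv2.INTER_CUBIC))
E
```

```text
time_s: 3.02
position: [0.5972, 0.2627, 0.0686]
tool_rot: [[0.115, 0.993, -0.004], [0.993, -0.115, -0.001], [-0.002, -0.004, -1.0]]
ft_force: [-0.7, -0.2, -0.4]
grip_width: 0.0854
gripper_force: 0.0
time_s: 3.18
position: [0.5985, 0.2637, 0.0653]
tool_rot: [[0.114, 0.993, -0.0], [0.993, -0.114, -0.0], [-0.0, -0.0, -1.0]]
ft_force: [-0.7, -0.0, 0.4]
grip_width: 0.0855
gripper_force: 0.0
```

View pics/w2.png

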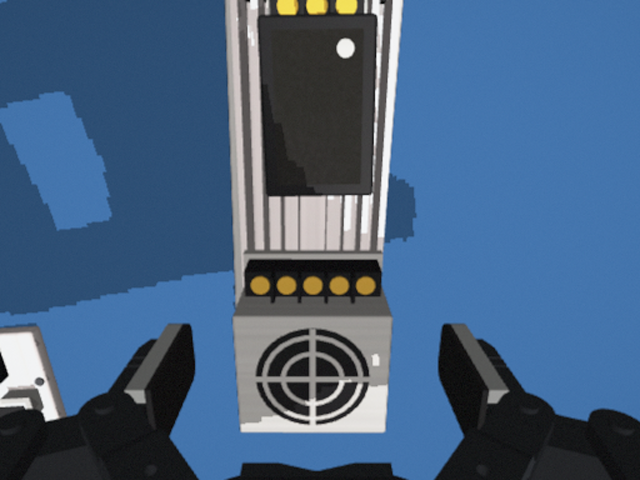

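Square sits centred between the pads (235–388 px, fingers at 193 and 441), so I'll grip it and lift.

```bash
python3 -m handwheel '0 0 0 0 0 0 .3;0 0 0 0 0 0 .3;0 0 0 0 0 0 .3;0 0 0 0 0 0 .3;0 0 0 0 0 0 .3;0 0 0 0 0 0 .3;0 0 0 0 0 0 .3' 50
python3 -m handwheel '0 0 .4 0 0 0 .3;0 0 1.2 0 0 0 .3;0 0 2.5 0 0 0 .3;0 0 4.5 0 0 0 .3;0 0 7 0 0 0 .3;0 0 9 0 0 0 .3;0 0 10 0 0 0 .3;0 0 10 0 0 0 .3' 50
python3 - <<'E'
from h import *
d=get_image("wrist")
cv2.imwrite("pics/w3.png",cv2.resize(d["color"][:,:,::-1],(640,480),interpolation=cv2.INTER_CUBIC))
E
```

```text
time_s: 3.82
position: [0.599, 0.2646, 0.0666]
tool_rot: [[0.113, 0.994, 0.002], [0.994, -0.113, 0.0], [0.001, 0.002, -1.0]]
ft_force: [-0.9, 0.3, 5.2]
grip_width: 0.0491
gripper_force: 53.3
time_s: 4.48
position: [0.5992, 0.2647, 0.1681]
tool_rot: [[0.113, 0.994, 0.005], [0.994, -0.113, 0.001], [0.002, 0.004, -1.0]]
ft_force: [0.2, 0.6, -2.4]
grip_width: 0.0489
gripper_force: 52.5
```

View pics/w3.png

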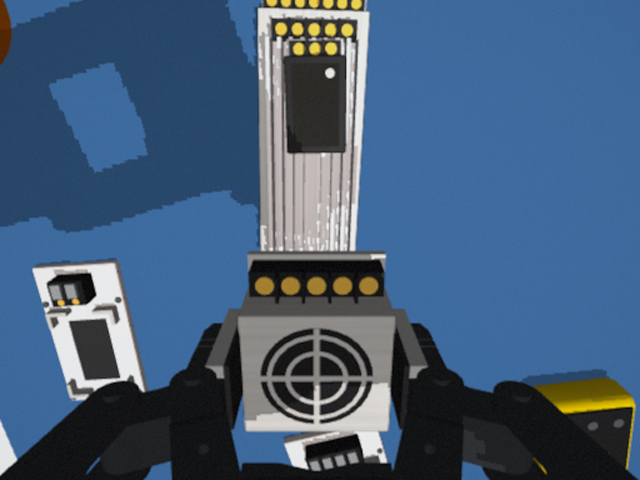

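Square is held level at (250–390, 315–430), and narrow's dock is visible on the left. I'll cross-check calibration on that dock pad.

```bash
python3 - <<'E'
from h import *
d=get_image("wrist");im=d["color"].astype(int)
e=plane(d,np.array([[314,430.5],[241,380],[389,380]])/1.25,.1925);print(e, np.linalg.norm(e[1]-e[2]));p=np.array([.598,.264])
u=np.array([np.cos(np.radians(83.8)),np.sin(np.radians(83.8))]);m=(e[1]+e[2])[:2]/2;c=m+u*((e[0,:2]-m)@u+.028);print("sq mid",c,"rel u",(c-p)@u)
m=(im.max(2)<70).astype(np.uint8);m[:250]=0;m[305:]=0;m[:,:50]=0;m[:,100:]=0
c=max(cv2.findContours(m,0,1)[0],key=cv2.contourArea);print("narrow dock",rect(d,c,.008))
m=(im.max(2)<70).astype(np.uint8);m[:44]=0;m[124:]=0;m[:,:225]=0;m[:,280:]=0
c=max(cv2.findContours(m,0,1)[0],key=cv2.contourArea);print("narrow",rect(d,c,.09))
E
```

```text
[[0.59548914 0.24099518 0.1925    ]
 [0.57455227 0.2636356  0.1925    ]
 [0.62166826 0.2582554  0.1925    ]] 0.04742217744391289
sq mid [0.59896165 0.26878268] rel u 0.004858564762087984
narrow dock (array([0.40871539, 0.17239125]), 87.17606353759766, (54.10352325439453, 28.224933624267578))
narrow (array([0.6079436 , 0.34220737]), 83.90304565429688, (44.6806755065918, 29.647659301757812))
```

```bash
python3 -m handwheel '0 -2 0 0 0 1 .3;.1 -5 0 0 0 3 .3;.2 -8.5 0 0 0 6 .3;.3 -12.5 0 0 0 9 .3;.4 -16.5 0 0 0 12 .3;.4 -20.5 0 0 0 14.5 .3;.4 -24 -1 0 0 14.5 .3;.4 -26.4 -2 0 0 14.5 .3'
python3 -m handwheel '0 -.9 -2 0 0 0 .3;0 -.9 -4.5 0 0 0 .3;0 -.9 -7 0 0 0 .3;0 -.9 -9 0 0 0 .3;0 -.9 -10.5 0 0 0 .3;0 -.9 -11.5 0 0 0 .3;0 -.9 -12 0 0 0 .3;0 -.9 -12.2 0 0 0 .3'
python3 - <<'E'
from h import *
d=get_image("wrist")
cv2.imwrite("pics/w4.png",cv2.resize(d["color"][:,:,::-1],(640,480),interpolation=cv2.INTER_CUBIC))
E
```

```text
time_s: 5.25
position: [0.6018, -0.0027, 0.1438]
tool_rot: [[-0.137, 0.991, -0.002], [0.991, 0.137, -0.0], [0.0, -0.002, -1.0]]
ft_force: [0.7, 0.3, -1.7]
grip_width: 0.0488
gripper_force: 52.5
time_s: 5.92
position: [0.602, -0.0085, 0.0222]
tool_rot: [[-0.139, 0.99, -0.002], [0.99, 0.139, 0.0], [0.001, -0.002, -1.0]]
ft_force: [0.5, -0.7, -0.5]
grip_width: 0.0491
gripper_force: 52.5
```

View pics/w4.png

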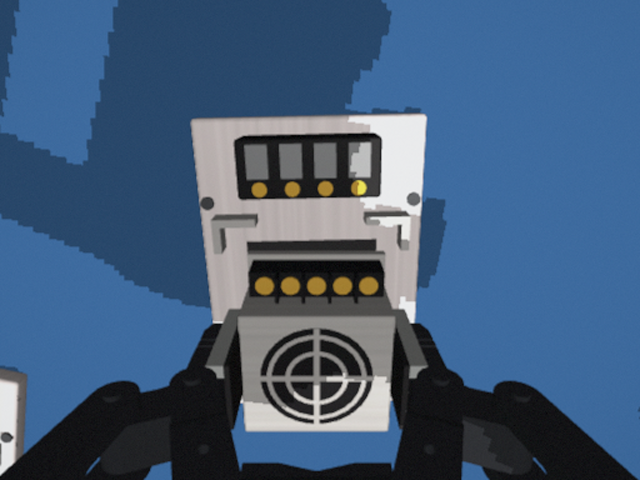

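Seated square over its dock: pad end at row 240, strip end at about row 252, centres 312 vs 317. It needs only a ~2 mm nudge, then lower and release.

```bash
python3 -m handwheel '-.1 .2 -.3 0 0 0 .3;-.1 .2 -.5 0 0 0 .3;-.1 .2 -.7 0 0 0 .3;-.1 .2 -.8 0 0 0 .3;-.1 .2 -.9 0 0 0 .3;-.1 .2 -.9 0 0 0 .3'
```

```text
time_s: 6.47
position: [0.6016, -0.0066, 0.0147]
tool_rot: [[-0.139, 0.99, 0.001], [0.99, 0.139, -0.0], [-0.0, 0.001, -1.0]]
ft_force: [-0.1, -0.6, 2.2]
grip_width: 0.0491
gripper_force: 52.7
```

```bash
python3 -m handwheel '0 0 0 0 0 0 .65;0 0 0 0 0 0 .75;0 0 0 0 0 0 .9;0 0 0 0 0 0 1;0 0 2 0 0 0 1;0 0 5 0 0 0 1;0 0 9 0 0 0 1;0 0 13 0 0 0 1'
python3 - <<'E'
from h import *
d=get_image("wrist")
cv2.imwrite("pics/w5.png",cv2.resize(d["color"][:,:,::-1],(640,480),interpolation=cv2.INTER_CUBIC))
E
```

```text
time_s: 7.13
position: [0.6009, -0.0065, 0.1454]
tool_rot: [[-0.139, 0.99, -0.002], [0.99, 0.139, 0.0], [0.001, -0.002, -1.0]]
ft_force: [0.8, -0.1, 0.2]
grip_width: 0.0851
gripper_force: 0.0
```

View pics/w5.png

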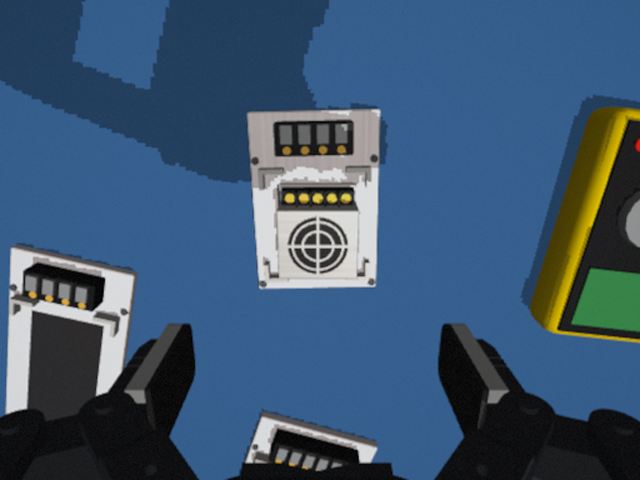

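Square is seated well inside its corners (grille at (318,245), dock 250–378). Next, narrow.

```bash
python3 -m handwheel '.1 3 0 0 0 -2 1;.2 7 0 0 0 -6 1;.3 11 0 0 0 -10 1;.4 15 0 0 0 -14.4 1;.5 19 0 0 0 -14.4 1;.6 23 0 0 0 -14.4 1;.7 27 0 0 0 -14.4 1;.8 31 0 0 0 -14.4 1' >/dev/null
python3 -m handwheel '0 3 0 0 0 0 1;0 4.4 -1 0 0 0 1;0 4.4 -3.5 0 0 0 1;0 4.4 -5.5 0 0 0 1;0 4.4 -7 0 0 0 1;0 4.4 -7.7 0 0 0 1;0 4.4 -7.7 0 0 0 1'
python3 - <<'E'
from h import *
d=get_image("wrist");im=d["color"].astype(int)
cv2.imwrite("pics/w6.png",cv2.resize(d["color"][:,:,::-1],(640,480),interpolation=cv2.INTER_CUBIC))
E
```

```text
time_s: 8.43
position: [0.6088, 0.3465, 0.0651]
tool_rot: [[0.112, 0.994, -0.003], [0.994, -0.112, -0.001], [-0.002, -0.003, -1.0]]
ft_force: [-0.3, 0.3, -0.4]
grip_width: 0.0855
gripper_force: 0.0
```

View pics/w6.png

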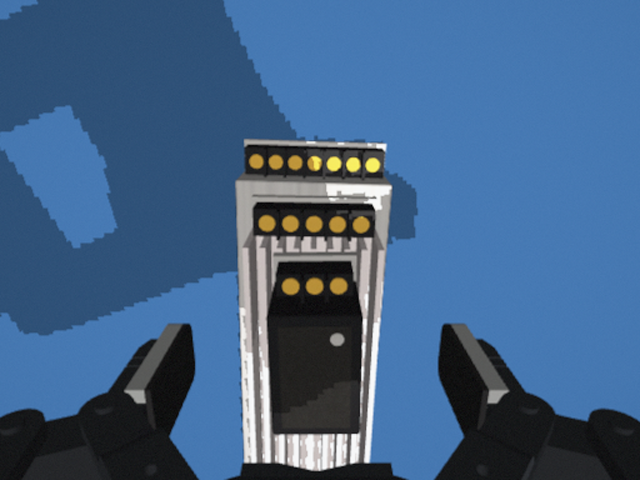

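Narrow (270–360 px) sits centred between the fingers, so I'll grip and lift it.

```bash
python3 -m handwheel '0 0 .1 0 0 0 .1;0 0 .1 0 0 0 .1;0 0 .1 0 0 0 .1;0 0 .1 0 0 0 .1;0 0 .1 0 0 0 .1;0 0 .1 0 0 0 .1;0 0 .1 0 0 0 .1;0 0 .1 0 0 0 .1' 50
python3 -m handwheel '0 0 .4 0 0 0 .1;0 0 1.2 0 0 0 .1;0 0 2.5 0 0 0 .1;0 0 4.5 0 0 0 .1;0 0 7 0 0 0 .1;0 0 9 0 0 0 .1;0 0 10 0 0 0 .1;0 0 10 0 0 0 .1' 50
python3 - <<'E'
from h import *
d=get_image("wrist");im=d["color"].astype(int);k=1.25
cv2.imwrite("pics/w7.png",cv2.resize(d["color"][:,:,::-1],(640,480),interpolation=cv2.INTER_CUBIC))
E
```

```text
time_s: 9.15
position: [0.6098, 0.3475, 0.0691]
tool_rot: [[0.112, 0.994, 0.001], [0.994, -0.112, 0.0], [0.001, 0.001, -1.0]]
ft_force: [-0.4, -0.5, 5.3]
grip_width: 0.0288
gripper_force: 51.3
time_s: 9.82
position: [0.6101, 0.3477, 0.171]
tool_rot: [[0.111, 0.994, 0.004], [0.994, -0.111, 0.001], [0.002, 0.004, -1.0]]
ft_force: [0.9, 0.8, -1.1]
grip_width: 0.0292
gripper_force: 50.6
```

View pics/w7.png

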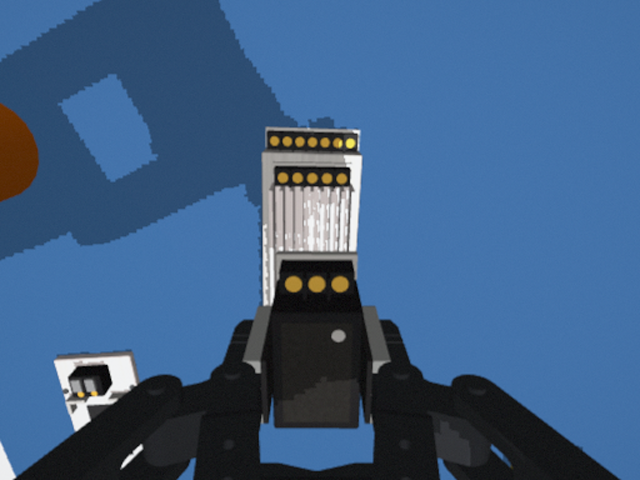

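```bash
python3 -m handwheel '-1.5 -1.5 0 0 0 1 .1;-4 -3.5 0 0 0 2 .1;-7 -6 0 0 0 3 .1;-10 -8.7 0 0 0 4.2 .1;-13 -11.4 0 0 0 4.2 .1;-16 -14 0 0 0 4.2 .1;-18.5 -16.5 -1 0 0 4.2 .1;-20 -17.7 -3 0 0 4.2 .1'
python3 -m handwheel '0 0 -2 0 0 0 .1;0 0 -4.5 0 0 0 .1;0 0 -7 0 0 0 .1;0 0 -8.8 0 0 0 .1;0 0 -10 0 0 0 .1;0 0 -10.8 0 0 0 .1;0 0 -11.4 0 0 0 .1;0 0 -11.4 0 0 0 .1'
python3 - <<'E'
from h import *
d=get_image("wrist")
cv2.imwrite("pics/w8.png",cv2.resize(d["color"][:,:,::-1],(640,480),interpolation=cv2.INTER_CUBIC))
E
```

```text
time_s: 10.53
position: [0.4067, 0.1687, 0.1383]
tool_rot: [[0.039, 0.999, 0.0], [0.999, -0.039, -0.0], [-0.0, 0.0, -1.0]]
ft_force: [0.5, 1.1, -2.4]
grip_width: 0.029
gripper_force: 50.6
time_s: 11.2
position: [0.4088, 0.1703, 0.0232]
tool_rot: [[0.039, 0.999, -0.002], [0.999, -0.039, -0.0], [-0.0, -0.002, -1.0]]
ft_force: [-0.3, 0.8, -1.7]
grip_width: 0.0289
gripper_force: 50.5
```

View pics/w8.png

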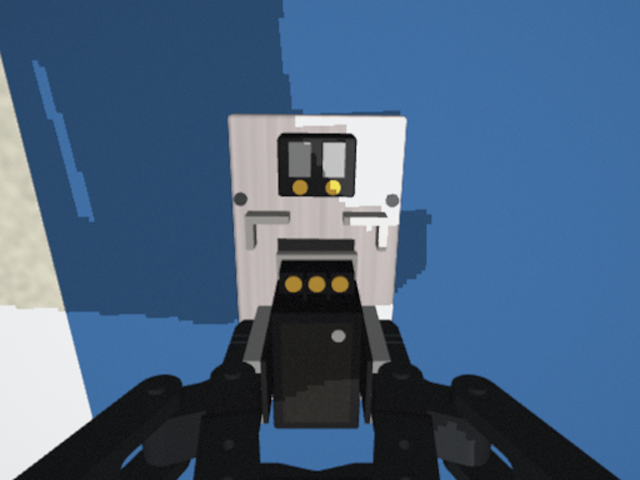

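Narrow is aligned over its pad (pad end at row 240, centred at 316), so I'll lower and release with the same small nudge.

```bash
python3 -m handwheel '0 .2 -.2 0 0 0 .1;0 .2 -.4 0 0 0 .1;0 .2 -.6 0 0 0 .1;0 .2 -.7 0 0 0 .1;0 .2 -.8 0 0 0 .1;0 .2 -.8 0 0 0 .1'

```

```text
time_s: 11.75
position: [0.4095, 0.1725, 0.017]
tool_rot: [[0.038, 0.999, 0.001], [0.999, -0.038, 0.0], [0.0, 0.001, -1.0]]
ft_force: [-2.8, -0.1, 10.1]
grip_width: 0.0292
gripper_force: 51.8
```

```bash
python3 -m handwheel '0 0 0 0 0 0 .4;0 0 0 0 0 0 .5;0 0 0 0 0 0 .65;0 0 0 0 0 0 .9;0 0 1 0 0 0 1;0 0 4 0 0 0 1;0 0 8 0 0 0 1;0 0 12 0 0 0 1'
python3 -m handwheel '2.5 1 2 0 0 -2 1;6 3 4 0 0 -4.2 1;9.5 4.5 6 0 0 -4.2 1;13 6 8 0 0 -4.2 1;16 7.5 10 0 0 -4.2 1;18 8 11 0 0 -4.2 1;18 8 11 0 0 -4.2 1;18 8 11 0 0 -4.2 1'
python3 - <<'E'
from h import *
d=get_image("wrist")
cv2.imwrite("pics/w9.png",cv2.resize(d["color"][:,:,::-1],(800,600),interpolation=cv2.INTER_CUBIC))
np.savez("pics/w9.npz",**d)
E
```

```text
time_s: 12.42
position: [0.4088, 0.1723, 0.1374]
tool_rot: [[0.039, 0.999, -0.002], [0.999, -0.039, -0.0], [-0.0, -0.002, -1.0]]
ft_force: [0.2, 0.3, -0.0]
grip_width: 0.0849
gripper_force: 0.0
time_s: 13.08
position: [0.5898, 0.2525, 0.2455]
tool_rot: [[0.111, 0.994, -0.001], [0.994, -0.111, -0.0], [-0.0, -0.001, -1.0]]
ft_force: [-0.1, -0.2, -0.8]
grip_width: 0.0856
gripper_force: 0.0
```

View pics/w9.png

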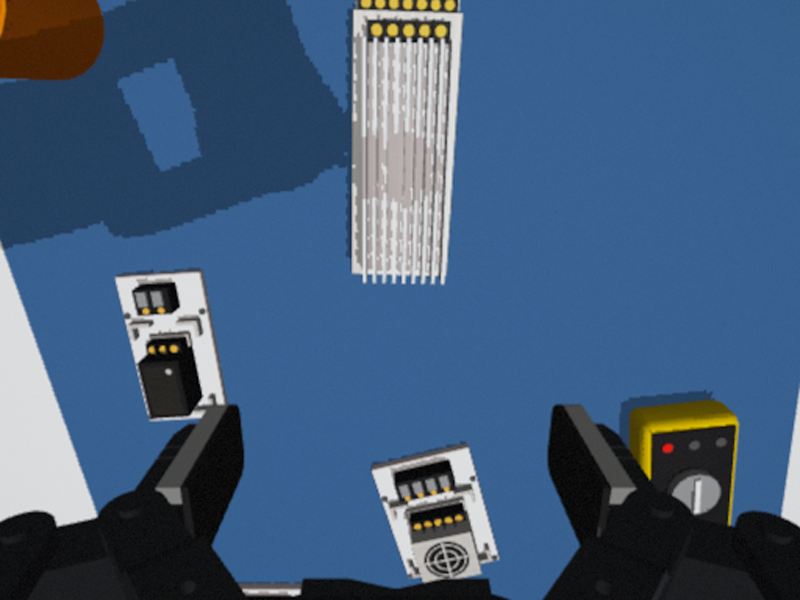

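Narrow (at (170,385)) and square (at (447,545)) are both seated on their docks. Finned spans rows 20–283, columns 363–447, on top of long (columns 352–460).

```bash
python3 - <<'E'
from h import *
d=dict(np.load("pics/w9.npz"));k=800/512
u=np.array([np.cos(np.radians(83.8)),np.sin(np.radians(83.8))]);v=np.array([u[1],-u[0]])
q=lambda px,z:[(round(float(p[:2]@v),4),round(float(p[:2]@u),4)) for p in plane(d,np.array(px)/k,z)]
print("axes v,u; finned -y end, strip top far edge, side l/r at mid",q([[405,283]],.06),q([[408,22]],.05),q([[361,270],[447,270]],.06))
print("long -y end",q([[356,275]],.03),"right/left edge",q([[462,20],[448,272],[352,200]],.03),"far",q([[408,0]],.02))
E
```

```text
axes v,u; finned -y end, strip top far edge, side l/r at mid [(0.5655, 0.2978)] [(0.5669, 0.449)] [(0.5376, 0.3065), (0.5921, 0.3064)]
long -y end [(0.5321, 0.2945)] right/left edge [(0.5997, 0.453), (0.5958, 0.2965), (0.5308, 0.3462)] far [(0.5675, 0.4655)]
```

```bash
python3 -m handwheel '.7 3 -1 0 0 0 1;1.4 6 -3 0 0 0 1;1.4 6 -7 0 0 0 1;1.4 6 -11 0 0 0 1;1.4 6 -15 0 0 0 1;1.4 6 -18 0 0 0 1;1.4 6 -20 0 0 0 1;1.4 6 -20.9 0 0 0 1' >/dev/null
python3 -m handwheel '0 0 0 0 0 0 1;0 0 0 0 0 0 .3;0 0 0 0 0 0 .3;0 0 0 0 0 0 .3;0 0 0 0 0 0 .3;0 0 0 0 0 0 .3;0 0 0 0 0 0 .3;0 0 0 0 0 0 .3' 80
python3 -m handwheel '0 0 .3 0 0 0 .3;0 0 .8 0 0 0 .3;0 0 1.5 0 0 0 .3;0 0 3 0 0 0 .3;0 0 5 0 0 0 .3;0 0 7.5 0 0 0 .3;0 0 9 0 0 0 .3;0 0 9 0 0 0 .3' 80
python3 - <<'E'
from h import *
d=get_image("wrist");print(status.observe()["wrist_torque"])
cv2.imwrite("pics/w10.png",cv2.resize(d["color"][:,:,::-1],(640,480),interpolation=cv2.INTER_CUBIC))
np.savez("pics/w10.npz",**d)
E
```

```text
time_s: 14.47
position: [0.6044, 0.3127, 0.0397]
tool_rot: [[0.112, 0.994, 0.004], [0.994, -0.112, 0.001], [0.002, 0.003, -1.0]]
ft_force: [-0.6, -0.1, 7.5]
grip_width: 0.0499
gripper_force: 86.3
time_s: 15.13
position: [0.6048, 0.3129, 0.1317]
tool_rot: [[0.111, 0.994, 0.007], [0.994, -0.111, 0.002], [0.003, 0.006, -1.0]]
ft_force: [0.9, 0.8, -3.1]
grip_width: 0.0504
gripper_force: 85.2
[ 0.02140734  0.02485601 -0.07594648]
```

View pics/w10.png

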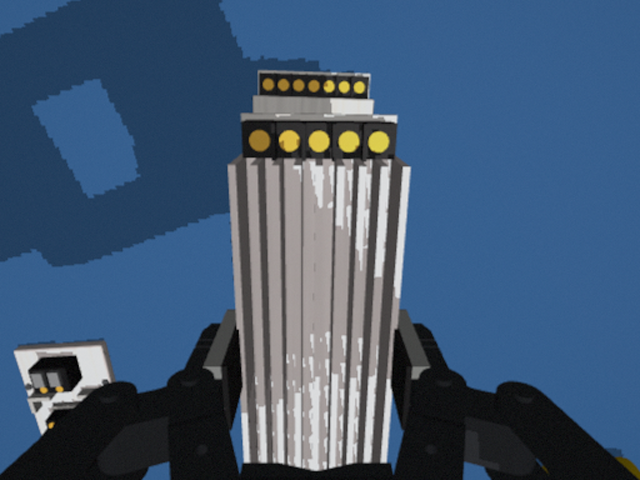

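Finned is held level, and long has stayed put underneath (its strip is still visible at row 85). Carrying finned to its dock.

```bash
python3 -m handwheel '-.3 -1 .5 0 0 0 .3;-1 -3 1 0 0 0 .3;-2.2 -6 1 0 0 0 .3;-3.5 -9.5 1 0 0 0 .3;-4.8 -13 1 0 0 0 .3;-6.1 -16.5 1 0 0 0 .3;-7.4 -20 1 0 0 0 .3;-8.7 -23.5 1 0 0 0 .3' >/dev/null
python3 -m handwheel '-1.3 -3.5 0 0 0 0 .3;-2.6 -7 0 0 0 0 .3;-3.9 -10.5 0 0 0 0 .3;-5.2 -14 0 0 0 0 .3;-6.5 -17.5 0 0 0 0 .3;-7.8 -21 0 0 0 0 .3;-8.8 -24 -1 0 0 0 .3;-9.3 -25.7 -2 0 0 -.4 .3'
python3 -m handwheel '0 0 -1.5 0 0 0 .3;0 0 -3.5 0 0 0 .3;0 0 -5.5 0 0 0 .3;0 0 -7 0 0 0 .3;0 0 -8 0 0 0 .3;0 0 -8.7 0 0 0 .3;0 0 -9 0 0 0 .3;0 0 -9 0 0 0 .3'
python3 - <<'E'
from h import *
d=get_image("wrist")
cv2.imwrite("pics/w11.png",cv2.resize(d["color"][:,:,::-1],(640,480),interpolation=cv2.INTER_CUBIC))
np.savez("pics/w11.npz",**d)
E
```

```text
time_s: 16.52
position: [0.4214, -0.1823, 0.1167]
tool_rot: [[0.121, 0.993, -0.001], [0.993, -0.121, -0.0], [-0.0, -0.001, -1.0]]
ft_force: [-0.0, 0.6, -2.8]
grip_width: 0.0501
gripper_force: 85.0
time_s: 17.18
position: [0.4229, -0.1794, 0.0268]
tool_rot: [[0.119, 0.993, -0.001], [0.993, -0.119, 0.001], [0.001, -0.001, -1.0]]
ft_force: [0.9, -0.4, -3.9]
grip_width: 0.0505
gripper_force: 84.9
```

View pics/w11.png

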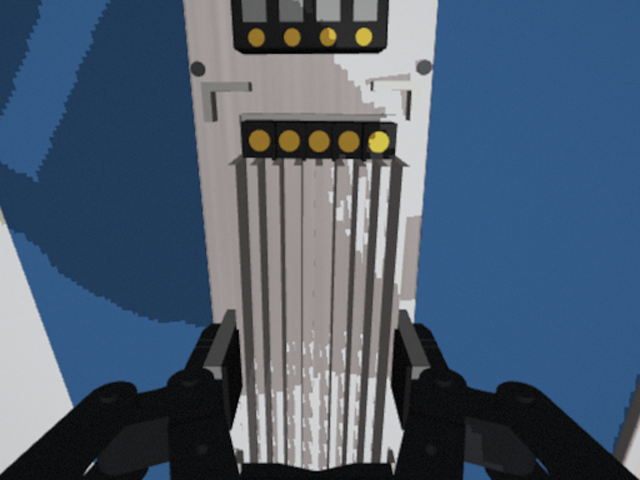

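Over the dock, the corner angles are centred at about 307 px while the supply is centred at about 319, so I'll quantify the correction.

```bash
python3 - <<'E'
from h import *
d=dict(np.load("pics/w11.npz"));print(d["cx"]*1.25)
a=np.radians(83.4);u=np.array([np.cos(a),np.sin(a)]);v=np.array([u[1],-u[0]])
q=lambda px,z:[(round(float(p[:2]@v),4),round(float(p[:2]@u),4)) for p in plane(d,np.array(px)/1.25,z)]
print("angles outer",q([[202,84],[411,80]],.016),"plate edge",q([[191,70],[436,70]],.008),"inner leg face",q([[230,91],[390,89]],.016))
print("supply strip",q([[242,121],[397,122]],.039),"sides",q([[236,200],[402,200]],.048))
print("tcp",np.array([.423,-.180])@np.array([v,u]).T, "dock mid est",np.array([.4228,-.1802])@np.array([v,u]).T)
E
```

```text
316.0639663176204
angles outer [(0.403, -0.0431), (0.473, -0.0421)] plate edge [(0.3975, -0.0383), (0.4831, -0.0386)] inner leg face [(0.4122, -0.0453), (0.4661, -0.0449)]
supply strip [(0.4196, -0.0538), (0.4649, -0.0542)] sides [(0.418, -0.0754), (0.466, -0.0755)]
tcp [ 0.44088537 -0.13018868] dock mid est [ 0.44070968 -0.13041035]
```

```bash
python3 -m handwheel '-.25 0 -.2 0 0 0 .3;-.25 0 -.4 0 0 0 .3;-.25 0 -.6 0 0 0 .3;-.25 0 -.8 0 0 0 .3;-.25 0 -.9 0 0 0 .3;-.25 0 -1 0 0 0 .3;-.25 0 -1 0 0 0 .3'
```

```text
time_s: 17.82
position: [0.421, -0.1796, 0.0177]
tool_rot: [[0.118, 0.993, 0.0], [0.993, -0.118, -0.0], [-0.0, 0.0, -1.0]]
ft_force: [-1.9, 1.5, 2.9]
grip_width: 0.0507
gripper_force: 85.6
```

```bash
python3 -m handwheel '0 0 -.1 0 0 0 .3;0 0 -.1 0 0 0 .65;0 0 -.1 0 0 0 .75;0 0 -.1 0 0 0 .9;0 0 -.1 0 0 0 1;0 0 2 0 0 0 1;0 0 6 0 0 0 1;0 0 10 0 0 0 1'
python3 -m handwheel '1 2 4 0 0 .5 1;2.5 6 6 0 0 .5 1;4 10 8 0 0 .5 1;5.5 14 10 0 0 .5 1;7 18 12 0 0 .5 1;8.5 22 14 0 0 .5 1;10 26 15 0 0 .5 1;11.5 30 15 0 0 .5 1' >/dev/null
python3 -m handwheel '1.5 4 0 0 0 0 1;2.7 7 0 0 0 0 1;3.7 9 0 0 0 0 1;3.7 9 0 0 0 0 1;3.7 9 0 0 0 0 1'
cat > lg.py <<'E'
from h import *
d=get_image("wrist");im=d["color"].astype(int);np.savez("pics/lg.npz",**d)
s=status.observe();p=np.array(s["position"]);print("tcp",np.round(p,4))
g=(im[...,2]-im[...,0]<25).astype(np.uint8)
for c in cv2.findContours(g,0,1)[0]:
    if cv2.contourArea(c)>800: print(cv2.boundingRect(c),cv2.contourArea(c),rect(d,c,.03))
E
python3 lg.py
```

```text
time_s: 18.48
position: [0.4203, -0.1791, 0.1179]
tool_rot: [[0.119, 0.993, -0.003], [0.993, -0.119, 0.002], [0.002, -0.003, -1.0]]
ft_force: [0.4, -0.9, 0.3]
grip_width: 0.0853
gripper_force: 0.0
time_s: 19.57
position: [0.5615, 0.1807, 0.2621]
tool_rot: [[0.108, 0.994, -0.001], [0.994, -0.108, -0.0], [-0.0, -0.001, -1.0]]
ft_force: [-0.2, 0.1, 0.1]
grip_width: 0.0855
gripper_force: 0.0
tcp [0.5613 0.1797 0.2624]
(253, 226, 81, 93) 5114.5 (array([0.59703131, 0.02011322]), 99.17106533050537, (122.17400360107422, 79.17684936523438))
(418, 196, 77, 118) 7697.0 (array([0.793974  , 0.02467466]), 91.22220575809479, (160.1392822265625, 85.88235473632812))
(88, 105, 72, 104) 5408.0 (array([0.41933218, 0.19004343]), 87.29210662841797, (115.27497863769531, 61.673133850097656))
(0, 45, 512, 339) 39628.5 (array([ 0.57710779, -0.013495  ]), 160.4716339111328, (705.9747924804688, 455.62249755859375))
(243, 0, 71, 105) 6636.0 (array([0.59666016, 0.28115613]), 81.86942291259766, (98.7954330444336, 65.98243713378906))
```

```bash
python3 -m handwheel '1 3.5 0 0 0 .2 1;2 7 0 0 0 .2 1;2.5 9 0 0 0 .2 1;2.5 9 0 0 0 .2 1;2.5 9 0 0 0 .2 1' >/dev/null; python3 lg.py
```

```text
tcp [0.5864 0.2686 0.2628]
(348, 193, 164, 191) 16107.0 (array([0.78553632, 0.03200386]), 97.53893232345581, (293.8490905761719, 225.17210388183594))
(0, 113, 324, 271) 29272.5 (array([0.44190643, 0.1405134 ]), 173.97271728515625, (459.7044372558594, 376.4879455566406))
(231, 16, 69, 171) 10223.5 (array([0.6020907 , 0.31851636]), 81.8631591796875, (173.8587646484375, 66.02357482910156))
(0, 0, 83, 70) 5119.5 (array([0.38558865, 0.41192938]), 173.91748046875, (90.0509262084961, 62.967506408691406))
```

```bash
python3 - <<'E'
from h import *
d=dict(np.load("pics/lg.npz"));im=d["color"].astype(int)
g=(im[...,2]-im[...,0]<25)[:, 222:310]
L=[];Rr=[]
for r in range(45,175):
    c=np.flatnonzero(g[r]);L.append((222+c[0]-.5,r));Rr.append((222+c[-1]+.5,r))
for n,e in(("L",L),("R",Rr)):
    for z in (.03,):
        p=plane(d,e,z)[:,:2];vx,vy,x,y=cv2.fitLine(p.astype(np.float32),cv2.DIST_HUBER,0,1e-4,1e-4).ravel();t=(.3185-y)/vy
        print(n,np.degrees(np.arctan2(vy,vx))%180,x+t*vx)
rows=[np.flatnonzero(g[:,c]) for c in range(20,60,10)];print([(r[0],r[r<200][-1]) for r in rows],d["cx"])
E
```

```text
L 81.71974 0.56881607
R 81.843765 0.63542604
[(np.int64(17), np.int64(184)), (np.int64(17), np.int64(185)), (np.int64(17), np.int64(185)), (np.int64(17), np.int64(185))] 252.8511730540963
```

```bash
python3 -m handwheel '.8 2.5 -1 0 0 -1 1;1.6 5.2 -3 0 0 -2.2 1;1.6 5.2 -7 0 0 -2.2 1;1.6 5.2 -11 0 0 -2.2 1;1.6 5.2 -15 0 0 -2.2 1;1.6 5.2 -18.5 0 0 -2.2 1;1.6 5.2 -20.5 0 0 -2.2 1;1.6 5.2 -20.5 0 0 -2.2 1'
python3 -m handwheel '0 0 -1 0 0 0 1;0 0 -2 0 0 0 1;0 0 -3 0 0 0 1;0 0 -4 0 0 0 1;0 0 -4.6 0 0 0 1;0 0 -5 0 0 0 1;0 0 -5 0 0 0 1'
python3 -m handwheel '0 0 0 0 0 0 .4;0 0 0 0 0 0 .4;0 0 0 0 0 0 .4;0 0 0 0 0 0 .4;0 0 0 0 0 0 .4;0 0 0 0 0 0 .4;0 0 0 0 0 0 .4' 100
```

```text
time_s: 20.75
position: [0.6005, 0.3192, 0.0533]
tool_rot: [[0.147, 0.989, -0.008], [0.989, -0.147, -0.003], [-0.004, -0.008, -1.0]]
ft_force: [-0.8, 0.2, -0.6]
grip_width: 0.0854
gripper_force: 0.0
time_s: 21.33
position: [0.6022, 0.3218, 0.0069]
tool_rot: [[0.144, 0.99, -0.001], [0.99, -0.144, -0.0], [-0.001, -0.001, -1.0]]
ft_force: [-0.7, -1.0, -0.3]
grip_width: 0.0854
gripper_force: 0.0
time_s: 21.92
position: [0.603, 0.3222, 0.0092]
tool_rot: [[0.144, 0.99, 0.002], [0.99, -0.144, 0.001], [0.001, 0.002, -1.0]]
ft_force: [-0.4, -0.5, 6.4]
grip_width: 0.0636
gripper_force: 113.3
```

```bash
python3 -m handwheel '0 0 .3 0 0 0 .4;0 0 .8 0 0 0 .4;0 0 1.5 0 0 0 .4;0 0 3 0 0 0 .4;0 0 5.5 0 0 0 .4;0 0 8 0 0 0 .4;0 0 10 0 0 0 .4;0 0 11 0 0 0 .4' 110
python3 - <<'E'
from h import *
d=get_image("wrist");im=d["color"].astype(int);s=status.observe();print(s["position"],s["ft_force"],s["wrist_torque"],s["gripper_force"])
g=im[...,2]-im[...,0]<25
for r in(60,100,140,180):
    c=np.flatnonzero(g[r,150:360]);print(r,c[0]+150,c[-1]+150)
E
```

```text
time_s: 22.58
position: [0.6032, 0.3222, 0.1211]
tool_rot: [[0.144, 0.99, 0.004], [0.99, -0.144, 0.001], [0.002, 0.004, -1.0]]
ft_force: [-0.3, -0.8, -5.2]
grip_width: 0.0634
gripper_force: 122.4
[0.60357635 0.32231609 0.12187184] [ 1.41143739  0.42803652 -3.18694739] [ 0.05702853 -0.06331792 -0.08864925] 122.38179445266724Traceback (most recent call last):
  File "<stdin>", line 5, in <module>
IndexError: index 0 is out of bounds for axis 0 with size 0
```

```bash
python3 -m handwheel '0 -1 0 0 0 0 .4;0 -3 0 0 0 0 .4;0 -6 0 0 0 -.5 .4;0 -9.5 0 0 0 -1 .4;0 -13 0 0 0 -1.5 .4;0 -16.5 0 0 0 -2 .4;0 -20 0 0 0 -2.1 .4;0 -23.5 0 0 0 -2.1 .4' >/dev/null
python3 -m handwheel '0 -3.5 0 0 0 0 .4;0 -7 0 0 0 0 .4;0 -10.5 0 0 0 0 .4;0 -14 0 0 0 0 .4;0 -17.5 0 0 0 0 .4;0 -21 0 0 0 0 .4;0 -24.5 0 0 0 0 .4;.1 -28 0 0 0 0 .4' >/dev/null
python3 -m handwheel '.1 -3.5 0 0 0 0 .4;.2 -7 -1 0 0 0 .4;.3 -9.5 -2 0 0 0 .4;.3 -11.5 -3.5 0 0 0 .4;.3 -11.9 -5.5 0 0 0 .4;.3 -11.9 -7 0 0 0 .4;.3 -11.9 -8 0 0 0 .4;.3 -11.9 -8 0 0 0 .4'
cat > dk.py <<'E'
from h import *
d=get_image("wrist");np.savez("pics/dk.npz",**d);s=status.observe();print(s["position"],s["time_s"])
cv2.imwrite("pics/w12.png",cv2.resize(d["color"][:,:,::-1],(640,480),interpolation=cv2.INTER_CUBIC))
E
python3 dk.py
```

```text
time_s: 24.63
position: [0.6044, -0.3112, 0.0338]
tool_rot: [[0.181, 0.983, -0.006], [0.983, -0.181, 0.004], [0.003, -0.007, -1.0]]
ft_force: [-0.3, 0.5, -4.9]
grip_width: 0.0639
gripper_force: 122.0
[ 0.60541984 -0.31152449  0.03586938] 24.6833
```

View pics/w12.png

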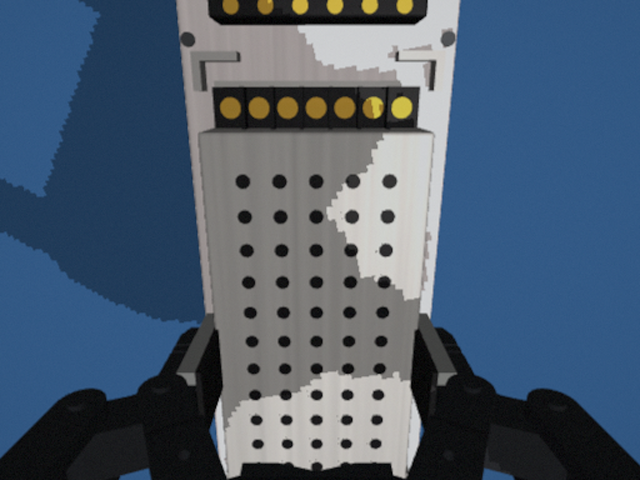

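Long is centred over its dock (angles 193–436, strip 213–418). I'll check the lengthwise offset numerically.

```bash
python3 - <<'E'
from h import *
d=dict(np.load("pics/dk.npz"))
a=np.radians(79.7);u=np.array([np.cos(a),np.sin(a)]);v=np.array([u[1],-u[0]])
q=lambda px,z:[(round(float(p[:2]@v),4),round(float(p[:2]@u),4)) for p in plane(d,np.array(px)/1.25,z)]
print("inner",q([[230,61],[405,59]],.016),"outer",q([[193,58],[437,54]],.016),"plate",q([[181,39],[455,39]],.008))
print("supply end",q([[213,88],[418,88]],.045),"case sides",q([[201,135],[434,135]],.055))
E
```

```text
inner [(0.6209, -0.104), (0.6813, -0.1035)] outer [(0.6081, -0.103), (0.6922, -0.1019)] plate [(0.6022, -0.0961), (0.7002, -0.0963)]
supply end [(0.6211, -0.1132), (0.6802, -0.1133)] case sides [(0.6191, -0.1256), (0.6834, -0.1257)]
```

```bash
python3 -m handwheel '0 0 -.3 0 0 0 .4;0 0 -.7 0 0 0 .4;0 0 -1 0 0 0 .4;0 0 -1.2 0 0 0 .4;0 0 -1.4 0 0 0 .4;0 0 -1.6 0 0 0 .4;0 0 -1.8 0 0 0 .4;0 0 -1.8 0 0 0 .4'
```

```text
time_s: 25.35
position: [0.6064, -0.312, 0.0194]
tool_rot: [[0.181, 0.984, -0.001], [0.984, -0.181, 0.0], [0.0, -0.001, -1.0]]
ft_force: [-0.7, -0.3, -5.6]
grip_width: 0.0634
gripper_force: 122.1
```

```bash
python3 -m handwheel '0 0 -.1 0 0 0 .4;0 0 -.2 0 0 0 .4;0 0 -.3 0 0 0 .4;0 0 -.3 0 0 0 .4'
```

```text
time_s: 25.68
position: [0.6066, -0.3122, 0.0173]
tool_rot: [[0.181, 0.984, 0.0], [0.984, -0.181, -0.0], [-0.0, 0.0, -1.0]]
ft_force: [-1.1, 1.0, -2.2]
grip_width: 0.0634
gripper_force: 122.5
```

```bash
python3 -m handwheel '0 0 -.1 0 0 0 .4;0 0 -.15 0 0 0 .4;0 0 -.15 0 0 0 .4'
python3 -m handwheel '0 0 0 0 0 0 .8;0 0 0 0 0 0 .9;0 0 0 0 0 0 1;0 0 0 0 0 0 1;0 0 1 0 0 0 1;0 0 4 0 0 0 1;0 0 8 0 0 0 1;0 0 12 0 0 0 1'
python3 -m handwheel '-2 3 1 0 0 0 1;-4 6 3 0 0 0 1;-7 8 5 0 0 0 1;-10 8 7 0 0 0 1;-13 8 9 0 0 0 1;-16 8 10 0 0 0 1;-20 8 10 0 0 0 1;-20 8 10 0 0 0 1'
python3 - <<'E'
from h import *
# terminal check: four top/scene crops as one picture
t=get_image("scene");w=get_image("wrist");tp=get_image("top")
c=t["color"][120:270,130:360][:,:,::-1]
a=cv2.resize(c,(690,450),interpolation=cv2.INTER_CUBIC)
cv2.imwrite("pics/f.png",a)
im=tp["color"].astype(int);np.savez("pics/ft.npz",**tp);np.savez("pics/fw.npz",**w)
E
```

```text
time_s: 25.93
position: [0.6066, -0.3122, 0.0172]
tool_rot: [[0.181, 0.984, 0.001], [0.984, -0.181, -0.001], [-0.001, 0.001, -1.0]]
ft_force: [-4.1, 2.9, 8.4]
grip_width: 0.0631
gripper_force: 123.9
time_s: 26.6
position: [0.6062, -0.3118, 0.137]
tool_rot: [[0.181, 0.984, -0.001], [0.984, -0.181, 0.001], [0.001, -0.001, -1.0]]
ft_force: [0.7, -0.3, 0.1]
grip_width: 0.0854
gripper_force: 0.0
time_s: 27.27
position: [0.4019, -0.2309, 0.2365]
tool_rot: [[0.182, 0.983, -0.001], [0.983, -0.182, -0.0], [-0.0, -0.001, -1.0]]
ft_force: [0.7, 0.3, -0.0]
grip_width: 0.0853
gripper_force: 0.0
```

The picture budget is used up, so I'll verify the finned and long releases numerically from their brass screws (strip centre should lie ~71 mm and ~82 mm from the pad centre).

```bash
python3 - <<'E'
from h import *
docks={"finned":((.4215,-.1802),83.4,.071),"long":((.6059,-.3134),79.7,.082),"square":((.6017,-.0064),98.1,.0225),"narrow":((.409,.173),88,.023)}
for f in("fw","ft"):
    d=dict(np.load(f"pics/{f}.npz"));im=d["color"].astype(int)
    m=((im[...,0]-im[...,2]>50)&(im[...,1]-im[...,2]>25))
    yy,xx=np.nonzero(m);P=plane(d,np.c_[xx,yy],.028)[:,:2]
    for n,(c,a,L) in docks.items():
        a=np.radians(a);u=np.array([np.cos(a),np.sin(a)]);v=np.array([u[1],-u[0]])
        r=P-c;k=(abs(r@v)<.035)&(abs(r@u-L)<.016)
        if k.sum()>4:
            q=r[k];s=np.polyfit(q@v,q@u,1)
            print(f,n,k.sum(),"off v,u mm",np.round([(np.ptp(q@v)/2+(q@v).min())*1e3,((q@u).mean()-L)*1e3],1),"yaw",round(np.degrees(np.arctan(s[0])),1))
E
```

```text
fw finned 234 off v,u mm [ 0.6 -1.6] yaw -1.0
fw long 206 off v,u mm [-1.1 -0.9] yaw 0.1
ft finned 14 off v,u mm [0.5 0.1] yaw 0.4
ft long 13 off v,u mm [ 1.  -0.4] yaw -0.2
ft square 10 off v,u mm [ 1.5 -0.1] yaw -0.8
ft narrow 6 off v,u mm [ 2.2 -1.6] yaw -3.2
```

All four are within about 3 mm of their docks and square to them, so I'll hand in.

```bash
python3 -c "
from rig import env
print(env.close_job())"
```

```text
the job is handed in; nothing more can be done
None
```

The job is handed in, with no verdict returned: all four supplies are on their own docks, strips towards the lead blocks, within about 3 mm by my last measurements, and the arm never went near the cup or reel; it took about 27 s of robot time.

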